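Turn the nested tote and stack it against the stop

TASK

Lift the grey tote straight up out of the empty blue tote it is nested in, turn it half a turn so that it stacks instead of nesting, and set it gently on the rails of the blue tote that holds the modules, still clear of the yellow stop. Then slide it along the rails until it is snug and square against the stop, press it there lightly for a moment and let go. Do not force anything, do not move the stop, and leave the modules and the other things on the bench where they are.

Things in the scene. Friction and masses are not known exactly. Their poses are not given: they have to be found in the camera images.
- tote: Loose grey stack-nest tote with black handle and one orange end, 0.3 to 0.65 kg. Body 170 (x) x 96 (y) x 60 mm high; origin: centre of its underside; +x points to its orange end, z up. Four black lugs stand out 12 mm from its long sides at the bottom (20 mm long, 10 mm high; centres at x = +62 and -22 mm on both sides). At the start it is nested in the empty blue tote, orange ends together.
- handle (a point): Centre of the grip bar of the grey tote's handle, 100 mm above the tote's underside, over its centre: a level black bar 16 mm wide (tote x), 24 mm high and 88 mm long (tote y), open air on both sides and 50 mm deep below its top. Pinch it from above across its 16 mm, along the tote's x.
- orange_end (a point): Middle of the orange end face of the grey tote: 85 mm along its +x from its origin, 30 mm up.
- empty_tote: Fixed blue tote in which the grey one is nested at the start (underside 4 mm above the bench; 80 mm of straight lift frees it). Same shape as the loaded tote, but empty and without a stop. Origin: centre of its underside, on the bench; +x points to its orange end.
- loaded_tote: Fixed blue tote with two modules in it and a yellow stop, 186 (x) x 132 (y) mm. Origin: centre of its underside, on the bench; +x points to its orange end, the yellow stop is at the other end. Long sides: flat rails 70 mm above the bench, from 50 to 62 mm off the centre line, outside them a shell 80 mm high (2 mm side play for the lugs). End walls 66 mm high.
- rails (a point): Middle of the loaded tote, at the height of its rail tops: 70 mm above its origin. The rails are cut by 26 mm long drop slots centred at x = +62 and -22 mm. Orange ends together, the lugs fall through the slots (nesting, onto the modules); orange ends opposite, the lugs stand on the rails, the tote's underside 70 mm up, while its origin is between x = -21 and +17 mm of here.
- stop_zone (a point): Fixed point of the loaded tote, 91 mm along its -x from its origin, 84 mm up, near the yellow stop: a rigid cross bar 12 mm thick (x), 128 mm long, 73 to 95 mm above the bench. The stop's setting differs each time and is not reported: the grey tote's orange end meets it with the tote's origin somewhere from x = -16 to +4 mm of the loaded tote. Find it by feel or sight; never shift it.
- module_a: Black control module, 60 x 36 x 40 mm, lying loose on the floor of the loaded tote; origin under its centre. Leave alone.
- module_b: Dark grey control module like module_a, in the same tote. Leave alone.
- tape: White roll of tape lying flat, 64 mm across, 22 mm high; origin under its centre. Bystander.
- driver: Screwdriver lying on the bench, red handle, 170 mm long, 26 mm high; origin under its middle, +x to the tip. Bystander.
- meter: Yellow hand multimeter lying flat, 150 x 75 x 34 mm; origin under its centre. Bystander.
Mind the look-alikes: they are no part of the job. What is shaped like the tote but brown or turquoise is not meant.

How it is judged:
By the outcome, as a careful person would: the job done as asked, in the order asked, and still so for the second after the job is handed in, with the robot touching nothing.
It also fails if it takes over 61 s, if anything falls off the work surface, if the arm or the gripper's body presses on something with over 40 N, if the wrist force passes 120 N, or if a joint passes its speed limit or range.

ROBOT

A 6-joint arm with a two-finger parallel gripper is mounted at the origin on the work surface. World frame = base frame: x ahead of the robot, y to its left, z up, the work surface at z = 0. Lengths are in m, angles in rad, forces in N, time in s.
With the tool pointing down it reaches from about 0.3 to 0.775 m from the base axis. Payload 14.6 kg.
Tool frame: the origin (TCP) lies between the finger pads; the fingertips stand 25 mm ahead of it and the grasp point (between the pads) lies 6 mm ahead of it (robot.tcp_to_tips is the distance from the TCP to the fingertips, in m); z points along the fingers, y is the direction in which the jaws open and shut (so a half turn about z gives the same grasp; the last joint's range is limited). The gripper opens to 94 mm and grips with 3 to 60 N. Pads are 16 mm wide; open, the fingers measure 119 mm over their backs; the gripper's body (75 mm by 177 mm) begins 78 mm behind the grasp point.
Start: joints at [-1.347, 0.3, 1.521, -0, 1.321, -0.067], TCP at [0.158, -0.527, 0.23] pointing down, gripper open.
Joint ranges: [-3.03, 3.03], [-0.79, 2.21], [0.23, 2.52], [-1.04, 4.18], [0, 3.07], [-2.55, 2.55]. Speed limits (rad/s): [2.22, 2.22, 2.57, 3.14, 3.14, 3.14].

INTERFACE

Orientations are given as a unit quaternion [x, y, z, w].
In Python, from station import robot, optics, job, finder gives the robot as it stands. The module is installed in compiled form; this text tells all that it offers. Calls block until the motion is done:
- robot.move_ptp(position, orientation): joint-space move of the TCP to a pose.
- robot.move_straight(position, rot=None, vel=0.15, f_stop=None): straight line of the TCP; rot=None keeps the orientation; vel is the mean speed in m/s. With f_stop (N) it stops when the force on the tool has changed by that much, and returns True; else False.
- robot.goto_joints(angles): joint-space move.
- robot.set_gripper(opening): opening from 0.0 (shut) to 1.0 (fully open); the grip force is fixed at half the most; returns when the fingers have stopped.
- robot.pause(seconds).
- robot.solve_ik(position, orientation): joint angles nearest the present ones, or None.
- robot.get_obs(): the state.
- optics.snapshot(name): name is "side" or "top" or "wrist"; returns a dict with "pixels" (384x512x3 uint8, red, green, blue), "fov_y" (degrees; the focal length in pixels is half the picture's height over the tangent of half this angle, whatever the lens; pixels are square), "cx", "cy" (the principal point, pixels), "extrinsics" (4x4, takes a point from camera to world coordinates); the wrist camera has in their place "tool_from_camera" (4x4, takes a point from camera to tool coordinates, whose origin is the TCP and whose axes are the flange's). Camera axes: x right, y up, looking along -z (the intrinsics and any distortion apply to the point x, -y, -z); pixel columns grow to the right and rows downward; lengths in m; the calibration is good to about 2 mm. A picture is of the moment at which its call begins: read the wrist's pose just before it. There is no depth.
A pose or a line that the arm cannot do raises robot.MotionError and nothing moves.
- job.hand_in(): hands the job in, once; it reports no verdict.
Trained networks look in a picture, given as the dict that the camera call returned (one of the last four; its "shot" number tells which), for a name from the list of things; names that differ only in an ending like _2 or _b are one class to them, and where a whole thing is asked for, a point or a joint stands for the part that bears it (a point fixed in the world has none). Each returns a list of dicts, best first, with "conf" (0 to 1); they miss things now and then, are a little off and sometimes report something else, mostly with a low value. They report only what shows in the picture. A call takes as long as a camera call. They do not tell look-alikes from the thing itself.
- finder.look_for(picture, query): "pixel" ([column, row] in pixels, amid what is visible of it).
- finder.landmark_of(picture, query): "pixel" ([column, row] in pixels: a listed point, or the origin of a listed thing).
The state is a dict: "t": time; "joint_positions": joint angles; "qvel": joint speeds; "tau": joint torques, N m; "eef_pos": TCP position; "ee_rot": TCP orientation; "ft_force": force on the tool from outside, world axes, zero at the start; "moment": the same for the moment, N m; "grip_width": opening from 0.0 (shut) to 1.0 (fully open).
Only numpy, scipy, OpenCV 4.12 (cv2) and the standard library are available. Lean on these libraries where they do the work, as an engineer would, in place of code of your own. Each camera call takes 0.05 s, during which the arm holds its last target. There are 200 camera calls.

## Working session

There is one attempt and no reset: what is moved stays moved. The work goes in short steps, each a Python script; the robot and the scene stay as the last script left them, time stands still between calls to the robot, and variables do not carry over. Pictures are saved under pics/ and viewed, about 8 in all and at most 12, crops included, and the job is handed in when it is done.

```bash
mkdir -p pics; cat > h.py <<'E'
import numpy as np, cv2
from station import robot, optics, job, finder
from scipy.spatial.transform import Rotation as R
def ray(s,px,T=None):
    h=s["pixels"].shape[0]; f=h/2/np.tan(np.radians(s["fov_y"])/2)
    E=np.array(s["extrinsics"]) if T is None else T
    d=E[:3,:3]@np.array([(px[0]-s["cx"])/f,-(px[1]-s["cy"])/f,-1.])
    return E[:3,3],d
def at_z(s,px,z,T=None):
    o,d=ray(s,px,T); return o+d*(z-o[2])/d[2]
def tri(rs):
    A=0;b=0
    for o,d in rs:
        d=d/np.linalg.norm(d);P=np.eye(3)-np.outer(d,d);A=A+P;b=b+P@o
    return np.linalg.solve(A,b)
def proj(s,p,T=None):
    E=np.array(s["extrinsics"]) if T is None else T
    h=s["pixels"].shape[0]; f=h/2/np.tan(np.radians(s["fov_y"])/2)
    c=E[:3,:3].T@(np.array(p)-E[:3,3]); return np.array([s["cx"]-f*c[0]/c[2],s["cy"]+f*c[1]/c[2]])
def wristT(s,o):
    T=np.eye(4);T[:3,:3]=R.from_quat(o["ee_rot"]).as_matrix();T[:3,3]=o["eef_pos"]
    return T@np.array(s["tool_from_camera"])
def save(s,n): cv2.imwrite("pics/%s.png"%n,s["pixels"][:,:,::-1])
E
python3 - <<'E'
from h import *
S={n:optics.snapshot(n) for n in("top","side")}
print({k:v for k,v in S["top"].items() if k not in("pixels",)})
print({k:v for k,v in S["side"].items() if k not in("pixels",)})
img=np.hstack([S["top"]["pixels"],S["side"]["pixels"]])[:,:,::-1]
for n in S: save(S[n],n+"0")
Z=dict(tote=.004,handle=.104,orange_end=.034,empty_tote=0,loaded_tote=0,rails=.07,stop_zone=.084,module_a=.004,tape=0,driver=0,meter=0)
for q in Z:
    for n in S:
        for r in finder.landmark_of(S[n],q)[:4]:
            print(q,n,np.round(r["pixel"]),round(r["conf"],2),at_z(S[n],r["pixel"],Z[q]).round(3))
E
```

```text
{'fov_y': 53.633349092796315, 'cx': 262.8476239661489, 'cy': 196.2227774875675, 'extrinsics': array([[ 0.02820077,  0.99136085, -0.12809524,  0.41021116],
       [-0.99957474,  0.02891867,  0.00374767,  0.00669785],
       [ 0.00741964,  0.12793507,  0.99175479,  1.17130298],
       [ 0.        ,  0.        ,  0.        ,  1.        ]]), 'shot': 1}
{'fov_y': 44.04393649523097, 'cx': 252.37352143580532, 'cy': 195.28975871661402, 'extrinsics': array([[ 0.99887755,  0.03773219, -0.0286343 ,  0.51786384],
       [-0.04726355,  0.75400846, -0.65516211, -0.8493767 ],
       [-0.0031302 ,  0.65578008,  0.75494548,  1.10428505],
       [ 0.        ,  0.        ,  0.        ,  1.        ]]), 'shot': 2}
tote top [188. 206.] 0.82 [0.523 0.232 0.004]
tote top [111. 221.] 0.72 [0.472 0.466 0.004]
tote top [121. 139.] 0.71 [0.729 0.454 0.004]
tote top [190. 283.] 0.61 [0.292 0.214 0.004]
tote side [294. 120.] 0.95 [0.724 0.453 0.004]
tote side [168. 175.] 0.89 [0.294 0.203 0.004]
tote side [224. 119.] 0.68 [0.475 0.469 0.004]
tote side [317. 168.] 0.66 [0.775 0.209 0.004]
handle top [105. 133.] 0.
[... 1276 characters left out ...]
[352. 205.] 0.73 [ 0.54  -0.275  0.004]
module_a top [321. 196.] 0.58 [ 0.567 -0.179  0.004]
module_a top [338. 195.] 0.23 [ 0.572 -0.23   0.004]
module_a side [260. 276.] 0.76 [ 0.567 -0.181  0.004]
module_a side [255. 306.] 0.54 [ 0.549 -0.27   0.004]
tape top [265. 249.] 0.73 [ 0.399 -0.008  0.   ]
tape top [186. 208.] 0.47 [0.517 0.238 0.   ]
tape side [202. 230.] 0.8 [ 0.406 -0.017  0.   ]
driver top [275. 128.] 0.8 [ 0.783 -0.031  0.   ]
driver side [332. 229.] 0.92 [ 0.785 -0.033  0.   ]
driver side [252. 308.] 0.42 [ 0.54  -0.272  0.   ]
meter top [409. 220.] 0.56 [ 0.5   -0.452  0.   ]
meter side [238. 383.] 0.74 [ 0.501 -0.459  0.   ]
meter side [237. 148.] 0.46 [0.519 0.325 0.   ]
```

View pics/top0.png

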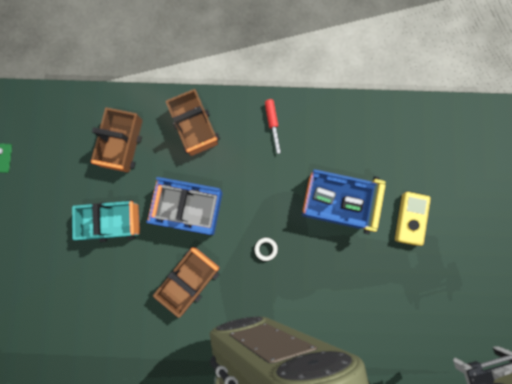

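View pics/side0.png

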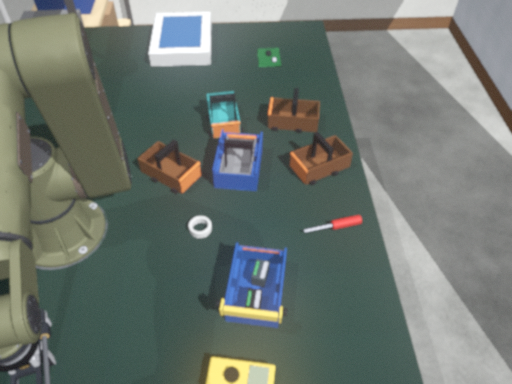

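Top view: grey tote nested in the empty blue tote at about (184,207), orange end left (+y). Loaded tote is at (340,198), with its stop at the right (375,205). Next I check IK and take close looks at both totes.

```bash
cat >> h.py <<'E'
def q(a): return (R.from_euler('z',a,degrees=True)*R.from_euler('x',180,degrees=True)).as_quat()
E
python3 - <<'E'
from h import *
for nm,p in (("grey",(.52,.235)),("load",(.55,-.225))):
    for a in (168,-12):
        for z in (.11,.40):
            j=robot.solve_ik([*p,z],q(a)); print(nm,a,z,None if j is None else np.round(j,2))
for nm,p in (("L",(.55,-.225)),("G",(.52,.235))):
    ok=None
    for a in (168,-12):
        for z in (.42,.38):
            try: robot.move_ptp([*p,z],q(a)); ok=(a,z);break
            except robot.MotionError as e: print(e)
        if ok: break
    robot.pause(.3)
    o=robot.get_obs(); s=optics.snapshot("wrist"); save(s,"w"+nm); T=wristT(s,o)
    np.savez("w"+nm,T=T,**{k:s[k] for k in("pixels","fov_y","cx","cy")},tool=np.r_[o["eef_pos"],o["ee_rot"]])
    print(nm,ok,o["t"],np.round(o["eef_pos"],4),s["fov_y"],s["cx"],s["cy"],np.round(s["tool_from_camera"],3).tolist())
    for qn,z in dict(handle=.104,orange_end=.034,rails=.07,stop_zone=.084,loaded_tote=0,empty_tote=0).items():
        for r in finder.landmark_of(s,qn)[:2]: print(qn,np.round(r["pixel"]),round(r["conf"],2),at_z(s,r["pixel"],z,T).round(4))
    
i=[cv2.imread("pics/w%s.png"%n) for n in "LG"]
cv2.imwrite("pics/wLG.png",np.vstack([cv2.resize(x,(400,300)) for x in i]))
E
```

```text
grey 168 0.11 [ 0.36  0.47  1.58  0.    1.09 -1.  ]
grey 168 0.4 [ 0.36  0.29  1.15  0.    1.7  -1.  ]
grey -12 0.11 [ 0.36  0.47  1.58 -0.    1.09  2.14]
grey -12 0.4 [ 0.36  0.29  1.15 -0.    1.7   2.14]
load 168 0.11 [-0.45  0.52  1.51  0.    1.11 -1.81]
load 168 0.4 [-0.45  0.35  1.08  0.    1.72 -1.81]
load -12 0.11 [-0.45  0.52  1.51 -0.    1.11  1.33]
load -12 0.4 [-0.45  0.35  1.08 -0.    1.72  1.33]
L (168, 0.42) 3.4167 [ 0.5499 -0.2253  0.4199] 60.21555204515011 251.72273882999846 185.95158642382694 [[-0.0, 0.963, 0.27, 0.08], [1.0, 0.0, -0.0, -0.0], [-0.0, 0.27, -0.963, -0.155], [0.0, 0.0, 0.0, 1.0]]
orange_end [511. 181.] 0.92 [0.7033 0.1898 0.034 ]
rails [255. 145.] 0.88 [ 0.5473 -0.2201  0.07  ]
rails [118. 144.] 0.44 [ 0.5019 -0.4249  0.07  ]
stop_zone [192. 152.] 0.9 [ 0.5361 -0.3144  0.084 ]
loaded_tote [254. 142.] 0.64 [ 0.5519 -0.2215  0.    ]
G (168, 0.42) 5.75 [0.5202 0.2346 0.42  ] 60.21555204515011 251.72273882999846 185.95158642382694 [[-0.0, 0.963, 0.27, 0.08], [1.0, 0.0, -0.0, -0.0], [-0.0, 0.27, -0.963, -0.155], [0.0, 0.0, 0.0, 1.0]]
handle [417. 242.] 0.98 [0.7138 0.4554 0.104 ]
handle [245. 152.] 0.88 [0.5189 0.2246 0.104 ]
orange_end [336. 104.] 0.96 [0.4865 0.3789 0.034 ]
orange_end [186.  57.] 0.9 [0.3688 0.1638 0.034 ]
loaded_tote [ 11. 213.] 0.83 [ 0.5576 -0.2283  0.    ]
```

View pics/wL.png

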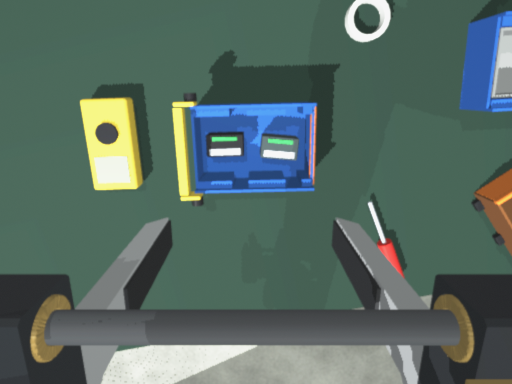

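View pics/wG.png

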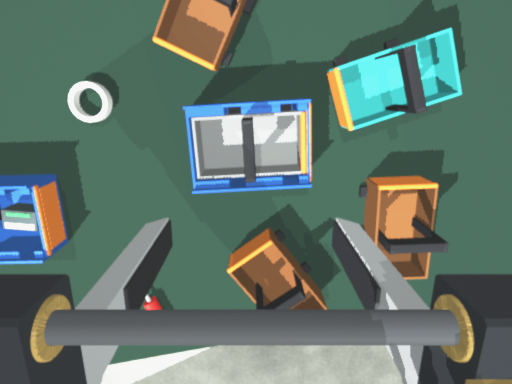

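Both close views are clear: the loaded tote spans columns 190–317 and rows 103–192 with the stop at column 182. The grey tote in the empty blue one spans columns 186–311, with its handle bar near (249,150). I'll fit edge lines in these pictures.

```bash
cat > m.py <<'E'
from h import *
def edges(n,cols,rows):
    s=dict(np.load(n+".npz")); T=s["T"]; hsv=cv2.cvtColor(s["pixels"],cv2.COLOR_RGB2HSV)
    m=((hsv[...,0]>100)&(hsv[...,0]<130)&(hsv[...,1]>110)&(hsv[...,2]>60))
    ex={}
    for nm,z in(("far",.08),("near",0)):
        P=[]
        for c in range(*cols):
            r=np.where(m[rows[0]:rows[1],c])[0]
            if len(r)<3: continue
            P.append(at_z(s,[c+.5-.5,rows[0]+(r.max()+.5 if nm=="far" else r.min()-.5)],z,T)[:2])
        P=np.array(P,np.float32); vx,vy,x,y=cv2.fitLine(P,cv2.DIST_HUBER,0,.01,.01).ravel()
        d=np.array([vx,vy])*(1 if vy>0 else -1); ex[nm]=(d,np.array([x,y]))
        res=(P-[x,y])@np.array([-d[1],d[0]])
        print(n,nm,"yaw",np.degrees(np.arctan2(d[1],d[0])).round(2),"pt",np.round([x,y],4),"rms mm",(res.std()*1e3).round(2))
    return s,T,m,ex
E
python3 - <<'E'
from m import *
for n,cols,rows in(("wL",(208,308),(95,200)),("wG",(200,303),(92,198))):
    s,T,m,ex=edges(n,cols,rows)
    d=ex["far"][0]; nrm=np.array([d[1],-d[0]])  # toward +x world (far)
    w=nrm@(ex["far"][1]-ex["near"][1]); print("width",w)
    print("centreline pt",ex["far"][1]-.066*nrm, "mid of both",(ex["far"][1]+ex["near"][1])/2)
# metric rectified pictures, 1 px = .5 mm: L at z=.07, G at z=.116, tool aligned with yaw ~78.5
out=[]
for n,z,c in(("wL",.08,(.549,-.222)),("wG",.116,(.52,.228))):
    s=dict(np.load(n+".npz")); T=s["T"]; a=np.radians(78); X=np.array([np.cos(a),np.sin(a)]); Y=np.array([-X[1],X[0]])
    W,H=520,300; dst=np.float32([[0,0],[W,0],[W,H],[0,H]])
    src=np.float32([proj(s,[*(np.array(c)+X*(u-W/2)*.0005-Y*(v-H/2)*-.0005),z],T) for u,v in dst])
    out.append(cv2.warpPerspective(s["pixels"],cv2.getPerspectiveTransform(src,dst),(W,H),flags=cv2.INTER_CUBIC)[:,:,::-1])
cv2.imwrite("pics/rect.png",np.vstack(out))
E
```

```text
wL far yaw 79.38 pt [ 0.6168 -0.2453] rms mm 0.45
wL near yaw 79.24 pt [ 0.4883 -0.2024] rms mm 0.47
width 0.13423248
centreline pt [ 0.55193967 -0.23312491] mid of both [ 0.5525418  -0.22385272]
wG far yaw 81.16 pt [0.5844 0.2133] rms mm 0.46
wG near yaw 81.24 pt [0.4495 0.2207] rms mm 0.48
width 0.13446796
centreline pt [0.5191903  0.22342442] mid of both [0.51693773 0.21697341]
```

View pics/rect.png

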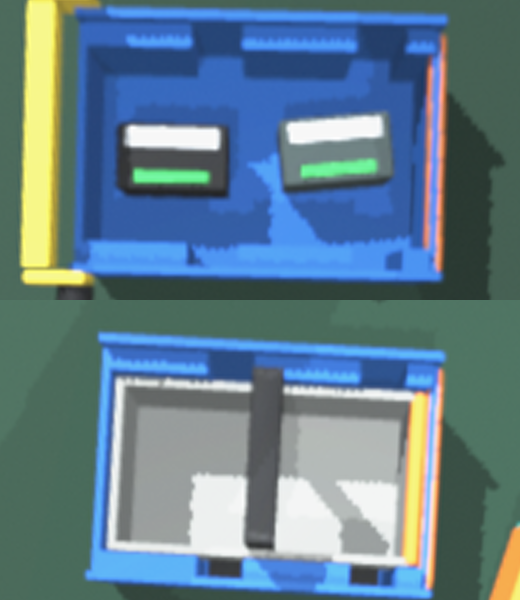

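```bash
python3 - <<'E'
from h import *
robot.move_ptp([.5177,.2301,.22],q(171.2)); robot.pause(.2)
o=robot.get_obs(); s=optics.snapshot("wrist"); T=wristT(s,o); print(o["t"],np.round(o["eef_pos"],4),np.round(o["ft_force"],1))
np.savez("wG2",T=T,**{k:s[k] for k in("pixels","fov_y","cx","cy")})
im=s["pixels"].copy()
for r in finder.landmark_of(s,"handle")[:2]: print(np.round(r["pixel"]),round(r["conf"],2),at_z(s,r["pixel"],.104,T).round(4))
a=np.radians(81.2);X=np.array([np.cos(a),np.sin(a),0]);Y=np.array([-X[1],X[0],0])
c=np.array([.5177,.2301,.116])
for sx,sy in((1,1),(1,-1),(-1,1),(-1,-1)):
    p=proj(s,c+X*.008*sx+Y*.044*sy,T); print(p.round(1)); cv2.drawMarker(im,tuple(int(v) for v in p.round()),(255,0,0),cv2.MARKER_CROSS,8)
cv2.imwrite("pics/g2.png",im[:,:,::-1])
E
```

```text
7.1167 [0.5182 0.2303 0.2214] [-0.7 -0.1  0.3]
[247. 191.] 0.88 [0.5187 0.2264 0.104 ]
[255. 165.] 0.44 [0.4976 0.2363 0.104 ]
[261.6 139.5]
[260.8 242.2]
[241.2 139.5]
[242.1 242.2]
```

View pics/g2.png

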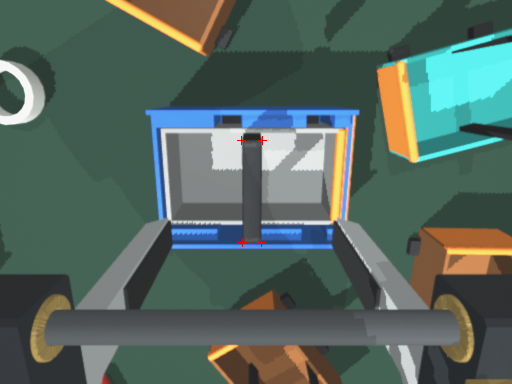

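The predicted bar corners land on the handle bar (columns 242–261, rows 138–242). Gripping and lifting.

```bash
python3 - <<'E'
from h import *
p=lambda m:(lambda o:print(m,round(o["t"],2),np.round(o["eef_pos"],4),np.round(o["ft_force"],1),np.round(o["moment"],2),round(o["grip_width"],3)))(robot.get_obs())
print(robot.move_straight([.5177,.2301,.110],vel=.1,f_stop=8)); p("down")
robot.set_gripper(0.0); p("grip")
print(robot.move_straight([.5177,.2301,.135],vel=.04,f_stop=14)); p("up1")
print(robot.move_straight([.5177,.2301,.30],vel=.1,f_stop=15)); robot.pause(.2); p("up2")
o=robot.get_obs(); s=optics.snapshot("wrist"); save(s,"held"); T=wristT(s,o)
np.savez("wH",T=T,**{k:s[k] for k in("pixels","fov_y","cx","cy")},tool=np.r_[o["eef_pos"],o["ee_rot"]])
E
```

```text
False
down 8.47 [0.518  0.2302 0.1106] [-0.2  0.4 -0.2] [ 0.01 -0.17 -0.05] 1.003
grip 9.64 [0.5177 0.2302 0.11  ] [ 0.4  1.5 -0.5] [ 0.21 -0.2   0.05] 0.167
False
up1 10.42 [0.5176 0.2301 0.1348] [-0.1 -0.2 -6.1] [-0.   -0.15  0.02] 0.17
False
up2 12.42 [0.5177 0.2301 0.2998] [ 0.1 -0.5 -6.4] [-0.03 -0.21 -0.04] 0.166
```

View pics/held.png

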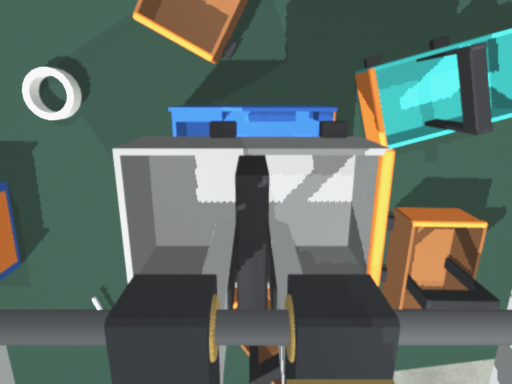

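The grey tote hangs level at 6.4 N. Its near rim is at row ~150, its bottom edge at ~137, and two lugs show at columns 210–236 and 320–347. Next I measure its lateral offset and yaw in the tool frame.

```bash
python3 - <<'E'
from h import *
s=dict(np.load("wH.npz"));T=s["T"];tool=s["tool"]
g=s["pixels"].astype(int); 
for c in(150,190,280,300,365): print(c,[tuple(g[r,c]) for r in range(132,157,2)])
Rt=R.from_quat(tool[3:]).as_matrix()
print("pred",{(y,z):proj(s,tool[:3]+Rt@[.048,y,z],T).round(1) for y in(-.08,0,.08) for z in(.046,.106)})
print("lug",[proj(s,tool[:3]+Rt@[x,y,z],T).round(1) for y in(-.022,.062,.022,-.062) for x,z in((.060,.106),(.06,.096))])
hsv=cv2.cvtColor(s["pixels"],cv2.COLOR_RGB2HSV)
def fit(zt,f,cols):
    P=[]
    for c in cols:
        r=f(c)
        if r is None: continue
        o,d=ray(s,[c,r],T); o=Rt.T@(o-tool[:3]); d=Rt.T@d; P.append((o+d*(zt-o[2])/d[2])[:2])
    P=np.float32(P); vx,vy,x,y=cv2.fitLine(P,cv2.DIST_HUBER,0,.01,.01).ravel()
    d=np.array([vx,vy])*np.sign(vy); res=(P-[x,y])@[-d[1],d[0]]
    print("edge z",zt,"lateral at y=0 mm",1e3*(x-y*d[0]/d[1]),"yaw deg",np.degrees(np.arctan2(d[0],d[1])),"rms",res.std()*1e3,len(P))
def bottom(c):   # background -> grey wall : saturation drop
    S=hsv[125:150,c,1]; r=np.where(S>60)[0]; return 125+r.max()+.5 if len(r) else None
def rim(c):
    v=g[140:158,c].sum(1); d=np.diff(v); return 140+d.argmax()+.5 if d.max()>60 else None
cols=[c for c in range(135,370) if not(205<c<240 or 236<c<270 or 315<c<352)]
fit(.106,bottom,cols); fit(.046,rim,cols)
E
```

```text
150 [(np.int64(67), np.int64(96), np.int64(83)), (np.int64(67), np.int64(96), np.int64(84)), (np.int64(81), np.int64(95), np.int64(89)), (np.int64(92), np.int64(95), np.int64(94)), (np.int64(92), np.int64(95), np.int64(94)), (np.int64(92), np.int64(95), np.int64(94)), (np.int64(92), np.int64(95), np.int64(94)), (np.int64(92), np.int64(95), np.int64(94)), (np.int64(170), np.int64(176), np.int64(173)), (np.int64(230), np.int64(234), np.int64(233)), (np.int64(232), np.int64(235), np.int64(234)), (np.int64(223), np.int64(225), np.int64(224)), (np.int64(144), np.int64(146), np.int64(146))]
190 [(np.int64(56), np.int64(102), np.int64(180)), (np.int64(56), np.int64(102), np.int64(180)), (np.int64(78), np.int64(98), np.int64(143)), (np.int64(93), np.int64(95), np.int64(94)), (np.int64(92), np.int64(95), np.int64(95)), (np.int64(92), np.int64(95), np.int64(94)), (np.int64(91), np.int64(94), np.int64(93)), (np.int64(92), np.int64(95), np.int64(94)), (np.int64(168), np.int64(173), np.int64(171)), (np.int64(229), np.int64(233), np.int64(232)), (np.int64(229), np.int64(233), np.int64(233)), (np.i
[... 1801 characters left out ...]
 np.int64(227), np.int64(226)), (np.int64(215), np.int64(219), np.int64(219)), (np.int64(149), np.int64(153), np.int64(153))]
pred {(-0.08, 0.046): array([121. , 147.3]), (-0.08, 0.106): array([150. , 135.2]), (0, 0.046): array([252.1, 147.2]), (0, 0.106): array([252. , 135.2]), (0.08, 0.046): array([383.2, 147.2]), (0.08, 0.106): array([353.9, 135.2])}
lug [array([223.6, 119.7]), array([222.5, 120.7]), array([332. , 119.7]), array([335.1, 120.7]), array([280.4, 119.7]), array([281.5, 120.7]), array([172. , 119.7]), array([168.9, 120.7])]
edge z 0.106 lateral at y=0 mm 47.030193 yaw deg -0.0839815 rms 0.6534708 135
edge z 0.046 lateral at y=0 mm 45.889423 yaw deg -1.9590595 rms 1.7225468 135
```

```bash
python3 - <<'E'
from m import *
robot.move_straight([.5177,.2301,.38],vel=.15)
robot.move_ptp([.4345,-.202,.38],q(-10.7)); robot.pause(.4)
o=robot.get_obs(); s=optics.snapshot("wrist"); save(s,"L2"); T=wristT(s,o)
print(o["t"],np.round(o["eef_pos"],4),np.round(o["ft_force"],1),np.round(o["joint_positions"],2))
np.savez("wL2",T=T,**{k:s[k] for k in("pixels","fov_y","cx","cy")},tool=np.r_[o["eef_pos"],o["ee_rot"]])
st=optics.snapshot("top"); save(st,"top2")
E
```

```text
15.5417 [ 0.4346 -0.2019  0.38  ] [-1.  -0.8 -6.2] [-0.51  0.07  1.45  0.    1.62  1.25]
```

View pics/L2.png

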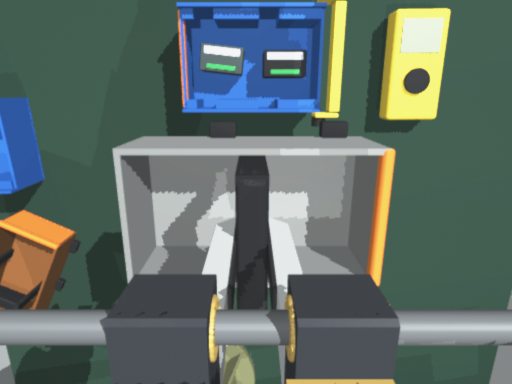

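Flipped view: loaded tote spans rows 3–110, columns 180–330, stop at columns 330–345; the grey tote is held square, orange end to the right, on the stop side.

```bash
python3 - <<'E'
from h import *
def fitw(P,axis):
    P=np.float32(P); vx,vy,x,y=cv2.fitLine(P,cv2.DIST_HUBER,0,.01,.01).ravel(); d=np.array([vx,vy]); 
    if d@axis<0:d=-d
    res=(P-[x,y])@[-d[1],d[0]]; return d,np.array([x,y]),res.std()*1e3
a=np.radians(79.3); X=np.array([np.cos(a),np.sin(a)]); N=np.array([X[1],-X[0]]); ref=np.array([.5525,-.2239])
for n,cols,rows,nearz in(("wL",(208,308),(95,200),0),("wL2",(195,320),(0,116),.08)):
    s=dict(np.load(n+".npz"));T=s["T"];hsv=cv2.cvtColor(s["pixels"],cv2.COLOR_RGB2HSV)
    b=(hsv[...,0]>100)&(hsv[...,0]<130)&(hsv[...,1]>110)&(hsv[...,2]>60)
    ye=(hsv[...,0]>20)&(hsv[...,0]<35)&(hsv[...,1]>110)&(hsv[...,2]>60)
    flip=n=="wL2"
    for nm,z in(("far",.08),("near",nearz)):
        P=[]
        for c in range(*cols):
            r=np.where(b[rows[0]:rows[1],c])[0]
            if len(r)<3: continue
            P.append(at_z(s,[c,rows[0]+(r.max()+.5 if (nm=="far")!=flip else r.min()-.5)],z,T)[:2])
        d,p,e=fitw(P,X); p=p+d*((ref-p)@d)
        print(n,nm,"yaw",np.degrees(np.arctan2(d[1],d[0])).round(2),"lateral from ref mm",((p-ref)@N*1e3).round(2),"rms",e.round(2))
    # stop inner face: yellow->blue, bar top z=.095
    P=[]; rr=range(115,185) if not flip else range(12,100)
    for r in rr:
        c=np.where(ye[r,(170 if not flip else 320):(200 if not flip else 350)])[0]
        if len(c)<3: continue
        P.append([(170+c.max()+.5) if not flip else (320+c.min()-.5), r])
    Pw={z:[at_z(s,p,z,T)[:2] for p in P] for z in(.073,.095)}
    for z in Pw:
        d,p,e=fitw(Pw[z],N); print(n,"stop inner z",z,"along from ref mm",(((p-ref)@X)*1e3).round(2),"angle vs N",np.degrees(np.cross(N,d)).round(2),"rms",e.round(2),"px",np.mean(P,0).round(1))
    cam=T[:3,3]; print("cam along/lat",((cam[:2]-ref)@X).round(3),((cam[:2]-ref)@N).round(3))
    # orange end outer edge (inner end of blue) : blue extent along
    for r in ((130,145,165) if not flip else (30,55,80)):
        c=np.where(b[r,(185 if not flip else 170):(325 if not flip else 335)])[0]+(185 if not flip else 170)
        lo,hi=c.min()-.5,c.max()+.5
        print("  row",r,lo,hi,[((at_z(s,[q_,r],.066,T)[:2]-ref)@X*1e3).round(1) for q_ in(lo,hi)])
    for r in finder.landmark_of(optics.snapshot("wrist"),"rails")[:1] if flip else []:
        print("rails",r["pixel"],((at_z(s,r["pixel"],.07,T)[:2]-ref)@X*1e3).round(1))
E
```

```text
wL far yaw 79.38 lateral from ref mm 67.15 rms 0.45
wL near yaw 79.24 lateral from ref mm -67.11 rms 0.47
wL stop inner z 0.073 along from ref mm -100.86 angle vs N -0.03 rms 0.43 px [187.  149.5]
wL stop inner z 0.095 along from ref mm -96.45 angle vs N -0.03 rms 0.41 px [187.  149.5]
cam along/lat -0.0 -0.082
  row 130 191.5 313.5 [np.float64(-93.2), np.float64(92.7)]
  row 145 192.5 312.5 [np.float64(-93.3), np.float64(91.7)]
  row 165 193.5 312.5 [np.float64(-94.0), np.float64(92.5)]
wL2 far yaw 79.31 lateral from ref mm 66.26 rms 0.17
wL2 near yaw 79.31 lateral from ref mm -67.67 rms 0.32
wL2 stop inner z 0.073 along from ref mm -100.77 angle vs N 0.17 rms 0.38 px [328.6  55.5]
wL2 stop inner z 0.095 along from ref mm -96.0 angle vs N 0.17 rms 0.36 px [328.6  55.5]
cam along/lat -0.001 -0.042
  row 30 180.5 323.5 [np.float64(92.1), np.float64(-93.7)]
  row 55 182.5 322.5 [np.float64(91.2), np.float64(-94.2)]
  row 80 183.5 320.5 [np.float64(91.6), np.float64(-93.3)]
rails [252.0, 56.6] -0.8<stdin>:28: DeprecationWarning: Arrays of 2-dimensional vectors are deprecated. Use arrays of 3-dimensional vectors instead. (deprecated in NumPy 2.0)
```

The two views agree: centreline bias is about 0.35 mm, yaw 79.3°, and stop contact is at an origin of about −15 mm. I'll lower the tote about 9 mm to the +x side of the centre.

```bash
python3 - <<'E'
from h import *
p=lambda m:(lambda o:print(m,round(o["t"],2),np.round(o["eef_pos"],4),np.round(o["ft_force"],1),np.round(o["moment"],2),round(o["grip_width"],3)))(robot.get_obs())
x,y=.5540,-.2160
robot.move_straight([x,y,.30],vel=.15)
robot.move_straight([x,y,.198],vel=.1); robot.pause(.3); p("above")
print(robot.move_straight([x,y,.172],vel=.012,f_stop=2.5)); p("touch"); robot.pause(.2); p("settled")
s=optics.snapshot("side"); save(s,"side3")
cv2.imwrite("pics/side3.png",cv2.resize(s["pixels"][210:350,180:340,::-1],None,fx=4,fy=4,interpolation=cv2.INTER_CUBIC))
E
```

```text
above 18.32 [ 0.5541 -0.216   0.1982] [ 0.   0.7 -6.2] [0.07 0.05 0.06] 0.17
True
touch 19.48 [ 0.5542 -0.216   0.1854] [ 2.7 -0.8  4.4] [-0.02 -0.39  0.02] 0.167
settled 19.68 [ 0.5542 -0.2159  0.1853] [4.8 0.5 5.7] [-0.03 -0.51  0.05] 0.171
```

View pics/side3.png

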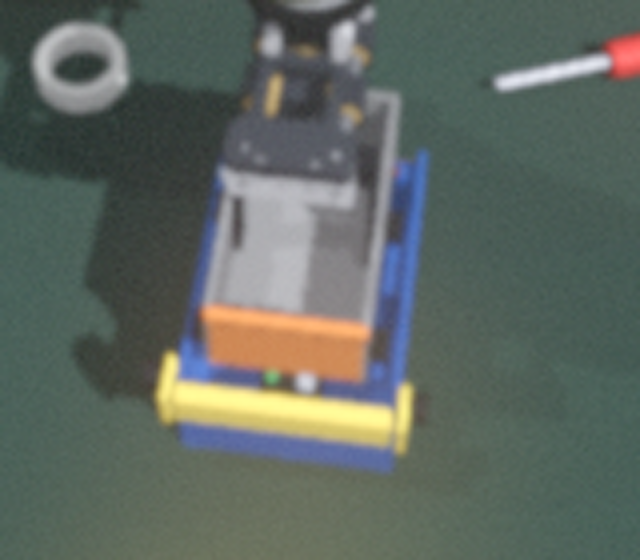

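It stopped 9 mm high, so a lug is standing on a shell edge. I'll back off and measure the lateral offset in the fixed cameras.

```bash
python3 - <<'E'
from h import *
robot.move_straight([.5540,-.2160,.190],vel=.05); robot.pause(.3)
o=robot.get_obs(); print(o["t"],np.round(o["eef_pos"],4),np.round(o["ft_force"],1),np.round(o["moment"],2),R.from_quat(o["ee_rot"]).as_euler('zyx',degrees=True).round(2))
a=np.radians(79.3); X=np.array([np.cos(a),np.sin(a)]); N=np.array([X[1],-X[0]]); ref=np.array([.5525,-.2239])
W,H=440,300; dst=np.float32([[0,0],[W,0],[W,H],[0,H]]); out=[]
for n in("side","top"):
    s=optics.snapshot(n); row=[]
    cv2.imwrite("pics/raw4_%s.png"%n,s["pixels"][:,:,::-1]); 
    for z in(.08,.144):  # u along N (1px=.4mm), v along -X
        src=np.float32([proj(s,[*(ref+N*(u-W/2)*.0004-X*(v-H/2)*.0008),z]) for u,v in dst])
        im=cv2.warpPerspective(s["pixels"],cv2.getPerspectiveTransform(src,dst),(W,H),flags=cv2.INTER_CUBIC)[:,:,::-1].copy()
        for m in((-66,66) if z==.08 else(-48,48)): cv2.line(im,(int(W/2+m/.4),0),(int(W/2+m/.4),H),(0,0,255),1)
        row.append(im)
    out.append(np.hstack(row))
cv2.imwrite("pics/rect4.png",cv2.resize(np.vstack(out),(800,546)))
E
```

```text
20.2917 [ 0.5539 -0.216   0.1897] [-0.5  0.3 -6.4] [-0.02 -0.01  0.03] [  10.7    -0.18 -179.91]
```

View pics/rect4.png

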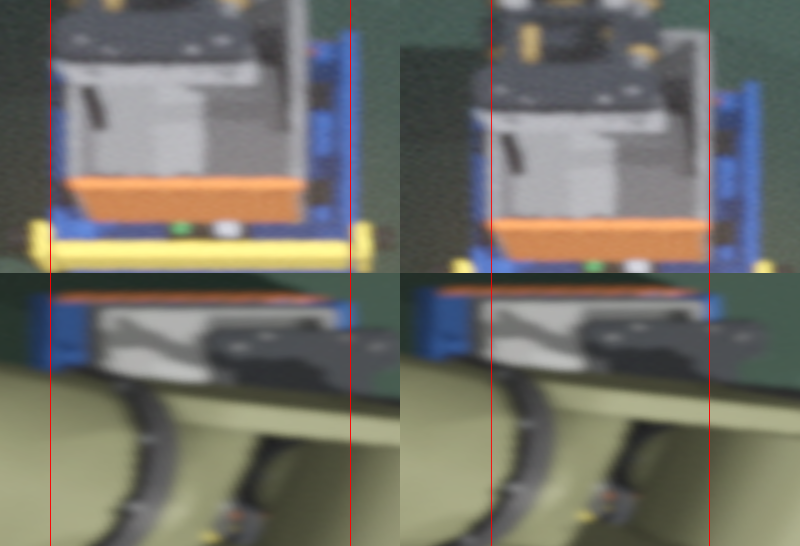

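The side view puts the grey tote about 2–3 mm toward the base relative to the blue one, which agrees with the +x contact force. I'll shift 2 mm outward and probe again.

```bash
python3 - <<'E'
from h import *
p=lambda m:(lambda o:print(m,round(o["t"],2),np.round(o["eef_pos"],4),np.round(o["ft_force"],1),np.round(o["moment"],2),round(o["grip_width"],3)))(robot.get_obs())
a=np.radians(79.3); N=np.array([np.sin(a),-np.cos(a)]); b=np.array([.5540,-.2160])
t=b+N*.002
robot.move_straight([*t,.190],vel=.03); robot.pause(.3); p("above")
print(robot.move_straight([*t,.173],vel=.012,f_stop=2.5)); p("touch"); robot.pause(.2); p("settled")
E
```

```text
above 20.94 [ 0.556  -0.2164  0.19  ] [-0.3  0.9 -5.6] [-0.03 -0.05  0.07] 0.167
True
touch 22.0 [ 0.5557 -0.2163  0.176 ] [-3.3  2.   6.4] [0.05 0.27 0.02] 0.169
settled 22.2 [ 0.5557 -0.2162  0.176 ] [-2.8  1.   6.6] [0.12 0.27 0.05] 0.164
```

It is seated on the rails: TCP z is 0.1760 m, as computed. Next I relieve the load and slide to the stop.

```bash
python3 - <<'E'
from h import *
p=lambda m:(lambda o:print(m,round(o["t"],2),np.round(o["eef_pos"],4),np.round(o["ft_force"],1),np.round(o["moment"],2),round(o["grip_width"],3)))(robot.get_obs())
a=np.radians(79.3); X=np.array([np.cos(a),np.sin(a)]); N=np.array([X[1],-X[0]]); b=np.array([.5540,-.2160])+N*.0017
z=.1764
robot.move_straight([*b,z],vel=.01); robot.pause(.2); p("relief")
for i in range(3):
    f=robot.get_obs()["ft_force"][2]
    if f>0: z+=.0003
    elif f<-5: z-=.0003
    else: break
    robot.move_straight([*b,z],vel=.01); robot.pause(.15); p("z %.4f"%z)
e=b-X*.032
print(robot.move_straight([*e,z],vel=.015,f_stop=4)); p("stop")
o=robot.get_obs(); ref=np.array([.5525,-.2239]); d=np.array(o["eef_pos"][:2])-ref
print("along",d@X*1e3,"lat",d@N*1e3, "F along",np.array(o["ft_force"][:2])@X,"F lat",np.array(o["ft_force"][:2])@N)
E
```

```text
relief 22.74 [ 0.5556 -0.2162  0.1763] [-0.2  2.4 -2.4] [ 0.2   0.15 -0.05] 0.17
True
stop 24.2 [ 0.5511 -0.2394  0.1761] [-1.4  4.4  4.2] [ 0.39 -0.02  0.03] 0.167
along -15.513089526917403 lat 1.5431672955071103 F along 4.090817512231453 F lat -2.229236540796583
```

```bash
python3 - <<'E'
from h import *
a=np.radians(79.3); X=np.array([np.cos(a),np.sin(a)]); N=np.array([X[1],-X[0]]); ref=np.array([.5525,-.2239])
def p(m):
    o=robot.get_obs(); d=np.array(o["eef_pos"][:2])-ref; f=np.array(o["ft_force"]); print(m,round(o["t"],2),"along %.2f lat %.2f z %.2f"%(d@X*1e3,d@N*1e3,o["eef_pos"][2]*1e3),"F along %.1f lat %.1f z %.1f"%(f[:2]@X,f[:2]@N,f[2]),np.round(o["moment"],2))
robot.pause(.2); p("now")
o=robot.get_obs(); c=np.array(o["eef_pos"][:2])
for k in range(1,9):
    hit=robot.move_straight([*(c-X*.0005*k),.1763],vel=.008,f_stop=9); robot.pause(.15); p(k)
    f=np.array(robot.get_obs()["ft_force"][:2])@X
    if hit or f>10: break
robot.pause(.8); p("pressed")
s=optics.snapshot("side"); cv2.imwrite("pics/side5.png",cv2.resize(s["pixels"][210:350,180:340,::-1],None,fx=4,fy=4,interpolation=cv2.INTER_CUBIC))
E
```

```text
now 24.4 along -15.49 lat 1.48 z 176.00 F along 2.6 lat -2.9 z 6.9 [0.37 0.04 0.02]
1 24.77 along -15.49 lat 1.44 z 176.01 F along 2.5 lat -0.5 z 2.5 [ 0.11 -0.2   0.01]
pressed 25.57 along -15.47 lat 1.39 z 175.97 F along 2.6 lat -1.1 z 3.8 [ 0.07 -0.11  0.01]
```

View pics/side5.png

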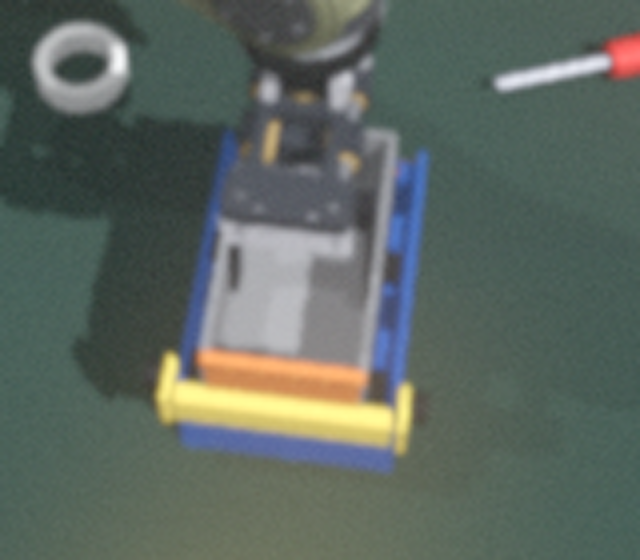

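The side view shows the orange end right at the yellow bar (around y=395). The stop condition may have tripped on the vertical load, so I'll reduce that and push on gently.

```bash
python3 - <<'E'
from h import *
a=np.radians(79.3); X=np.array([np.cos(a),np.sin(a)]); N=np.array([X[1],-X[0]]); ref=np.array([.5525,-.2239])
def p(m):
    o=robot.get_obs(); d=np.array(o["eef_pos"][:2])-ref; f=np.array(o["ft_force"]); print(m,round(o["t"],2),"along %.2f lat %.2f z %.2f"%(d@X*1e3,d@N*1e3,o["eef_pos"][2]*1e3),"F along %.1f lat %.1f z %.1f"%(f[:2]@X,f[:2]@N,f[2]),np.round(o["moment"],2)); return f[:2]@X
c=np.array(robot.get_obs()["eef_pos"][:2])
robot.move_straight([*c,.1763],vel=.01); robot.pause(.2); p("relief")
for k in range(1,13):
    hit=robot.move_straight([*(c-X*.0004*k),.1763],vel=.008,f_stop=15); robot.pause(.15); f=p((k,hit))
    if f>8: break
robot.pause(.8); p("pressed")
E
```

```text
relief 26.07 along -15.54 lat 1.36 z 176.03 F along 0.9 lat -0.0 z -1.2 [-0.18 -0.47  0.01]
(1, False) 26.48 along -15.73 lat 1.39 z 176.18 F along 1.9 lat 1.4 z -2.4 [ 0.37 -0.73  0.02]
(2, False) 26.88 along -15.87 lat 1.45 z 176.30 F along 5.8 lat 0.8 z -1.4 [ 0.84 -0.73 -0.01]
(3, False) 27.27 along -15.95 lat 1.44 z 176.36 F along 6.8 lat 0.9 z -0.1 [ 1.21 -0.69 -0.04]
(4, False) 27.68 along -16.09 lat 1.46 z 176.47 F along 8.9 lat 0.4 z 1.2 [ 1.66 -0.76  0.01]
pressed 28.48 along -16.08 lat 1.44 z 176.43 F along 9.2 lat -0.5 z 1.0 [ 1.66 -0.77 -0.04]
```

```bash
python3 - <<'E'
from h import *
a=np.radians(79.3); X=np.array([np.cos(a),np.sin(a)]); N=np.array([X[1],-X[0]]); ref=np.array([.5525,-.2239])
def p(m):
    o=robot.get_obs(); d=np.array(o["eef_pos"][:2])-ref; f=np.array(o["ft_force"]); print(m,round(o["t"],2),"along %.2f lat %.2f z %.2f"%(d@X*1e3,d@N*1e3,o["eef_pos"][2]*1e3),"F along %.1f lat %.1f z %.1f"%(f[:2]@X,f[:2]@N,f[2]),np.round(o["moment"],2),round(o["grip_width"],3))
c=np.array(robot.get_obs()["eef_pos"][:2])
robot.move_straight([*c,.1759],vel=.01,f_stop=8); robot.pause(.4); p("lowered")
robot.set_gripper(.55); robot.pause(.2); p("open")
c=robot.get_obs()["eef_pos"]
print(robot.move_straight([c[0],c[1],.28],vel=.08,f_stop=6)); p("up")
robot.move_ptp([*(ref-N*.20-X*0)[:2],.42],q(-10.7)) if False else None
robot.move_straight([*(ref-N*.12),.38],vel=.2); robot.set_gripper(1.0); robot.pause(.3)
o=robot.get_obs(); s=optics.snapshot("wrist"); T=wristT(s,o); save(s,"fin"); print(o["t"],np.round(o["ft_force"],1))
np.savez("wF",T=T,**{k:s[k] for k in("pixels","fov_y","cx","cy")})
cv2.imwrite("pics/fin.png",cv2.resize(s["pixels"][0:200,120:400,::-1],None,fx=2.8,fy=2.8,interpolation=cv2.INTER_CUBIC))
E
```

```text
lowered 29.13 along -15.79 lat 1.45 z 176.20 F along 6.1 lat -1.4 z 1.8 [ 1.03 -0.38  0.04] 0.17
open 30.06 along -16.06 lat 1.44 z 175.87 F along -0.1 lat 0.2 z 0.5 [ 0.03 -0.04 -0.01] 0.549
False
up 31.51 along -16.04 lat 1.31 z 279.43 F along 0.4 lat -0.3 z -0.3 [ 0.05 -0.01 -0.01] 0.546
33.5583 [-0.3 -0.3  0.2]
```

View pics/fin.png

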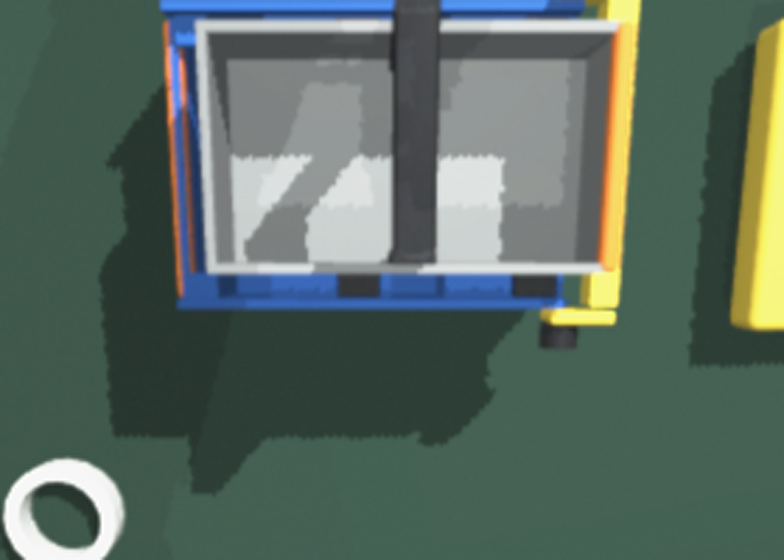

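The grey tote sits square in the rails, orange end against the yellow bar at column ~615 of the crop. I'll run one numeric check and then hand in.

```bash
python3 - <<'E'
from h import *
s=dict(np.load("wF.npz"));T=s["T"];hsv=cv2.cvtColor(s["pixels"],cv2.COLOR_RGB2HSV).astype(int)
a=np.radians(79.3); X=np.array([np.cos(a),np.sin(a)]); N=np.array([X[1],-X[0]]); ref=np.array([.5525,-.2239])
E,W=[],[]
for r in range(14,92):
    h=hsv[r,320:352]; c=np.where((h[:,0]<18)&(h[:,1]>120)&(h[:,2]>90))[0]
    if len(c): E.append(at_z(s,[320+c.max()+.5,r],.13,T)[:2])
    v=s["pixels"][r,180:205].astype(int); g=np.where((v.max(1)-v.min(1)<25)&(v.mean(1)>130))[0]
    if len(g): W.append(at_z(s,[180+g.min()-.5,r],.13,T)[:2])
for n,P in(("orange",E),("other",W)):
    P=np.array(P); u=(P-ref)@X*1e3; v=(P-ref)@N*1e3; k=np.polyfit(v,u,1); print(n,len(P),"along at centre %.2f mm, angle %.2f deg, rms %.2f"%(k[1],np.degrees(np.arctan(k[0])),np.std(u-np.polyval(k,v))))
o=robot.get_obs(); print(o["t"])
E
```

```text
orange 78 along at centre -97.47 mm, angle -0.02 deg, rms 0.32
other 78 along at centre 69.64 mm, angle -0.12 deg, rms 0.38
33.6083
```

```bash
python3 - <<'E'
from h import *
a=np.radians(79.3); X=np.array([np.cos(a),np.sin(a)]); N=np.array([X[1],-X[0]]); ref=np.array([.5525,-.2239])
robot.move_straight([*(ref-N*.10-X*.10),.30],vel=.2); robot.pause(.3)
o=robot.get_obs(); s=optics.snapshot("wrist"); T=wristT(s,o); print(o["t"])
hsv=cv2.cvtColor(s["pixels"],cv2.COLOR_RGB2HSV)
print("cam along",((T[:2,3]-ref)@X*1e3).round(1))
for lat in(-35,-15,15,35):
    P=[proj(s,[*(ref+N*lat*1e-3+X*u*1e-3),.095],T) for u in range(-118,-84,2)]
    print(lat,[(u,*hsv[int(round(p[1])),int(round(p[0]))].tolist()) for u,p in zip(range(-118,-84,2),P) if 0<=p[1]<383 and 0<=p[0]<511])
E
```

```text
34.7083
cam along -100.3
-35 [(-118, 76, 76, 87), (-116, 76, 77, 86), (-114, 44, 67, 103), (-112, 30, 139, 247), (-110, 30, 137, 247), (-108, 30, 136, 247), (-106, 30, 137, 247), (-104, 21, 173, 245), (-102, 18, 171, 247), (-100, 20, 165, 247), (-98, 18, 171, 247), (-96, 13, 183, 227), (-94, 18, 11, 112), (-92, 80, 7, 111), (-90, 83, 9, 111), (-88, 75, 9, 111), (-86, 90, 5, 110)]
-15 [(-118, 76, 79, 87), (-116, 76, 76, 87), (-114, 38, 92, 119), (-112, 30, 139, 247), (-110, 30, 136, 247), (-108, 30, 136, 247), (-106, 30, 137, 247), (-104, 30, 147, 247), (-102, 19, 170, 247), (-100, 21, 163, 247), (-98, 18, 171, 247), (-96, 13, 182, 228), (-94, 15, 13, 115), (-92, 75, 9, 113), (-90, 83, 9, 120), (-88, 83, 8, 133), (-86, 83, 8, 133)]
15 [(-118, 76, 73, 80), (-116, 76, 77, 80), (-114, 66, 57, 85), (-112, 28, 154, 232), (-110, 30, 138, 247), (-108, 30, 145, 247), (-106, 30, 141, 247), (-104, 29, 152, 247), (-102, 16, 175, 246), (-100, 18, 166, 247), (-98, 16, 177, 246), (-96, 12, 183, 217), (-94, 15, 9, 115), (-92, 90, 9, 114), (-90, 90, 9, 114), (-88, 90, 7, 114), (-86, 90, 9, 114)]
35 [(-118, 76, 74, 79), (-116, 76, 77, 80), (-114, 52, 61, 92), (-112, 29, 147, 245), (-110, 30, 134, 247), (-108, 30, 135, 247), (-106, 30, 134, 247), (-104, 30, 147, 247), (-102, 19, 168, 247), (-100, 21, 159, 247), (-98, 18, 170, 247), (-96, 13, 182, 230), (-94, 12, 11, 117), (-92, 90, 9, 115), (-90, 90, 7, 114), (-88, 90, 9, 115), (-86, 90, 9, 114)]
```

From straight above the seam, yellow passes directly into orange at −101 to −103 mm at all four lateral positions. There is no dark gap and the seam is square. Handing in.

```bash
python3 - <<'E'
from h import *
o=robot.get_obs(); print(o["t"],np.round(o["ft_force"],1)); print(job.hand_in())
E
```

```text
34.7583 [-1.2  0.5  0.4]
the job is handed in; nothing more can be done
None
```

The grey tote is on the loaded tote's rails, turned half a turn and snug against the yellow stop. I handed the job in at 34.8 s with the gripper clear of everything.

I lifted it straight out of the empty blue tote (it weighs about 6.4 N) and set it down about 24 mm short of the stop. I then slid it to the stop, pressed at about 9 N for about 1 s, and let go.

**Last checks:**
- **Seat:** the gripper height on landing matched the rail height.
- **Snug and square:** a view from straight above the seam shows no gap at four points across it, and the tote's ends are square to within about 0.1°.
- **Position:** the contact point matched the stop position measured in the pictures, to within about 0.5 mm.

**What went wrong or disagreed:**
- **First set-down:** it stopped about 9 mm high, with a lug on the shell edge and about 12 N on it. I backed off, shifted 2 mm sideways, and it then seated cleanly.
- **Early slide stops:** the first two pushes toward the stop ended early, probably because the vertical load tripped the force limit. I reduced that load and repeated the push.
- **Tote length:** one check after release measured the tote about 3 mm short. I think this was colour thresholding in the picture, and the seam view did not confirm any gap.
- **Not checked:** I did not measure whether the modules or the bench items moved. No unexpected force suggested that they had.

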